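Clear and crack open the dry box

TASK

Two steel flat bars have been left on the lid of the dry box: lay them (don't drop them) on the bar stack beside it as its next layer, crosswise to the bars now on top and centred over the two bars of the bottom layer. Then take the lid by its handle, pull until the sticky seal lets go without letting the lid fly up, and hold it about two fingers (30 mm) open at the front edge so I can slip a lens case out with little dust getting in. Finish still holding it there, and leave the rest of the stack and the tools as they are.

Things in the scene. Friction and masses are not known exactly. Their poses are not given: they have to be found in the camera images.
- drybox: Fixed, heavy grey sheet-steel box for laser-welding consumables, 240 (x) x 320 (y) mm, 130 high, origin at the centre of its underside, z up. Its front (with two draw catches hanging, already undone) faces its own -x, towards the robot; the lid's hinge lies along its y at x = +128 mm, z = 134 mm. The shut lid is 256 (x) x 336 (y) mm, centred, and its flat top is 146 mm above the bench.
- lid (a joint): Opening angle of the lid about the hinge at the back, rad; 0 is shut, positive lifts the front edge (0.12 rad is 30 mm open at the front). It starts shut at 0. The lid weighs about 0.9 kg and falls shut if let go; a tacky rubber seal also holds it: pulled up at the handle it takes a peak of about 19 N (16 to 24), reached in the first 4 mm; then the seal lets go, and past 20 mm about 7 N carries the lid.
- lid_handle (a point): Bright steel bridge handle on the lid, near its front edge: a round bar of 12 mm diameter, 110 mm long between two posts. This point is the bar's middle; with the lid shut that is box x = -95, y = 0, z = 184 mm, 38 mm above the lid's top. The bar runs along the box's y, parallel to the hinge; it swings with the lid, 223 mm in front of the hinge line and 50 mm above it when shut.
- lid_front (a point): Middle of the lower front edge of the lid, 256 mm in front of the hinge; its rise is the gap.
- bar_a: Loose bright steel flat bar 150 (its x) x 25 (y) x 12 (z) mm, about 0.35 kg, lying flat on the lid behind the handle on the box's +y half, roughly along the box's x. Origin at the centre of its underside.
- bar_b: The same as bar_a, on the lid's -y half.
- board: Fixed plywood board 190 x 190 x 15 mm under the bar stack. Origin at the centre of its underside, axes along its edges, z up. The stack has two layers of two bars; the next layer's two bars belong along the board's y at board x = +45 and -45 mm, y = 0, undersides at 39 mm above the bench.
- bar_1: Stack, bottom layer: loose bar as bar_a, along the board's y at board x = -45 mm, underside at 15 mm. Origin at the centre of its underside.
- bar_2: Stack, bottom layer, along the board's y at board x = +45 mm.
- bar_3: Stack, second layer, along the board's x at board y = -45 mm, underside at 27 mm.
- bar_4: Stack, second layer, along the board's x at board y = +45 mm.
- bracket: Bystander: loose welded steel bracket, 110 x 80 mm, 90 high, on the bench beyond the work.
- clamp: Bystander: loose F-clamp with a wooden handle, 215 mm long, lying on the bench beyond the work.
- brush: Bystander: loose hand brush, 170 mm long, lying on the bench between the box and the stack.
There are look-alikes about, which are no part of the job. Leave any orange or turquoise look-alike of the bar_b alone. What is shaped like the bar_a but pink is not meant.

How it is judged:
By the outcome, as a careful person would: the job done as asked, in the order asked, and still so for the second after the job is handed in, while the arm keeps its last pose, push and grip.
It also fails if it takes over 69 s, if anything falls off the work surface, if the arm or the gripper's body presses on something with over 40 N, if the wrist force passes 120 N, or if a joint passes its speed limit or range.

ROBOT

A 6-joint arm with a two-finger parallel gripper is mounted at the origin on the work surface. World frame = base frame: x ahead of the robot, y to its left, z up, the work surface at z = 0. Lengths are in m, angles in rad, forces in N, time in s.
With the tool pointing down it reaches from about 0.25 to 0.775 m from the base axis. Payload 4 kg.
Tool frame: the origin (TCP) lies midway between the tips of the shut fingers; the grasp point (between the pads) lies 19 mm behind it (ctrl.tcp_to_grasp is the distance from the TCP to the grasp point, in m); z points along the fingers, y is the line along which they close (so a half turn about z gives the same grasp; the last joint's range is limited). The gripper opens to 85 mm and grips with 20 to 120 N. Pads are 22 mm wide; open, the fingers measure 114 mm over their backs; the gripper's body (76 mm by 85 mm) begins 54 mm behind the grasp point. The pads swing forward as they close: fully open they stand 13 mm farther back than shut.
Start: joints at [1.146, 0.087, 1.371, -0, 1.684, -0.103], TCP at [0.174, 0.522, 0.195] pointing down, gripper open.
Joint ranges: [-3.1, 3.1], [-0.76, 2.03], [0.27, 2.55], [-1.08, 4.22], [0.17, 2.65], [-2.57, 2.57]. Speed limits (rad/s): [2.79, 2.79, 3.14, 3.14, 3.14, 3.14].

INTERFACE

Orientations are given as a unit quaternion [w, x, y, z].
In Python, from workcell import ctrl, eyes, nets gives the robot as it stands.
- The arm moves only by the tool step_arm, never from a script. Its argument "motion" is a list that holds one entry, the list of rows, each a list of 6 numbers: the shift along the tool's x, y, z in m, then the turn, a rotation vector about the tool's x, y, z in rad. A call has 1 to 8 rows; each row shifts and turns the commanded pose from where the row before left it, along the tool's axes as they then stand; what a row does not reach is not made up. A row lasts 1/12 s, in which the tool goes at most 41.7 mm and 7.16 degrees, less where a joint would pass 70% of its speed; a pose out of reach is approached as far as the arm can. A call with a gripper value outside its range is refused whole. "gripper" is the closure, from 0 (fully open) to 1 (shut), set as the call begins (left out, the last holds). The fingers move at their own pace and stop on an object; "squeeze" is the grip in N (left out, the last holds). Time passes only in rows, so rows that do not move let the fingers close. It gives the time, the measured TCP pose, the force, the opening and the grip force at its end, in the units of the state.
- ctrl.get_state(): the state, without advancing time (a new reading comes with each control period).
- eyes.camera(name): name is "scene" or "top"; returns the picture (480x640x3 uint8, blue, green, red); there is no depth.
- eyes.get_calibration(name): a dict with "camera_matrix" (3x3 intrinsics, pixels), "rvec" (rotation vector, rad) and "tvec" (3), from world to camera coordinates, as OpenCV has them. Camera axes: x right, y down, z forward; pixel columns grow to the right and rows downward; lengths in m; the calibration is good to about 2 mm. A picture is of the moment at which its call begins. get_calibration takes no time and is no camera call.
- ctrl.hand_in(): hands the job in; it is judged then, once.
Trained networks look in the newest picture that a camera, given by its name, has taken for a name from the list of things; names that differ only in an ending like _2 or _b are one class to them, and where a whole thing is asked for, a point or a joint stands for the part that bears it (a point fixed in the world has none). Each returns a list of dicts, best first, with "score" (0 to 1); they miss things now and then, are a little off and sometimes report something else, mostly with a low value. They report only what shows in the picture. A call takes as long as a camera call. They do not tell look-alikes from the thing itself.
- nets.outline_of(target, camera): "mask" (480x640 bool, what is visible of it) and "at" ([row, column] in pixels, amid what is visible of it).
The state is a dict: "time": time; "q": joint angles; "dq": joint speeds; "tau": joint torques, N m; "ee_pos": TCP position; "tcp_rot": TCP orientation; "wrist_force": force on the tool from outside, world axes, zero at the start; "wrist_torque": the same for the moment, N m; "opening": opening from 0.0 (shut) to 1.0 (fully open); "gripper_force": force on a finger pad.
Only numpy, scipy, OpenCV 4.12 (cv2) and the standard library are available. Lean on these libraries where they do the work, as an engineer would, in place of code of your own. Each camera call takes 0.05 s, during which the arm holds its last target. There are 200 camera calls.

## Working session

There is one attempt and no reset: what is moved stays moved. The work goes in short steps, Python scripts to look and compute and a tool call to move; the robot and the scene stay as the last step left them, time stands still between calls to the robot, and variables do not carry over. Pictures are saved under pics/ and viewed, at most 10 in all, crops included, and the job is handed in when it is done.

Besides the shell and the picture viewer there is one more tool, called after "Emit:" as name([rows], argument=value, ...), one row to a line, values as JSON. step_arm: Moves the arm, as the interface text tells. Its arguments: {"type":"object","properties":{"motion":{"type":"array","items":{"type":"array","items":{"type":"array","items":{"type":"number"}}}},"gripper":{"type":"number"},"squeeze":{"type":"number"}},"required":["motion"]}

```bash
mkdir -p pics; ls; python3 - <<'E'
from workcell import ctrl, eyes, nets
import cv2
for n in("scene","top"):
    cv2.imwrite(f"pics/{n}0.png",eyes.camera(n))
    c=eyes.get_calibration(n);R=cv2.Rodrigues(c["rvec"])[0];print(n,c["camera_matrix"].tolist(),(-R.T@c["tvec"].ravel()).round(3),R.round(2).tolist())
s=ctrl.get_state();print(s, ctrl.tcp_to_grasp)
E
```

```text
pics
scene [[604.7964287912306, 0.0, 312.81317011052374], [0.0, 604.7964287912306, 227.48393106712697], [0.0, 0.0, 1.0]] [ 1.097 -0.869  1.056] [[0.86, 0.51, -0.02], [0.3, -0.55, -0.78], [-0.41, 0.66, -0.63]]
top [[476.51721080034827, 0.0, 323.0709488688159], [0.0, 476.51721080034827, 245.6007586391136], [0.0, 0.0, 1.0]] [0.304 0.101 1.175] [[-0.01, -1.0, 0.02], [-0.98, 0.01, -0.2], [0.2, -0.02, -0.98]]
{'time': 0.1, 'q': array([ 1.14588472e+00,  8.79443298e-02,  1.37212045e+00,  2.90049743e-05,
        1.68362019e+00, -1.03112245e-01]), 'dq': array([ 9.87750863e-05, -2.68720745e-03, -4.75009322e-03,  1.48954245e-03,
        3.14525456e-04, -2.74150953e-05]), 'tau': array([ 2.91353732e-03, -3.53012574e+01, -3.14219427e+01, -2.25584013e-04,
        7.96267006e-03, -2.12274460e-05]), 'ee_pos': array([0.17373279, 0.52128349, 0.19421291]), 'tcp_rot': array([-2.86913044e-04,  1.60204645e-01,  9.87083268e-01, -1.00614742e-03]), 'wrist_force': array([0.26315235, 0.11864114, 0.59293818]), 'wrist_torque': array([0.01474154, 0.01823633, 0.04035833]), 'gripper_force': 0.0, 'opening': 0.9978382335474786} 0.0187
```

View pics/scene0.png

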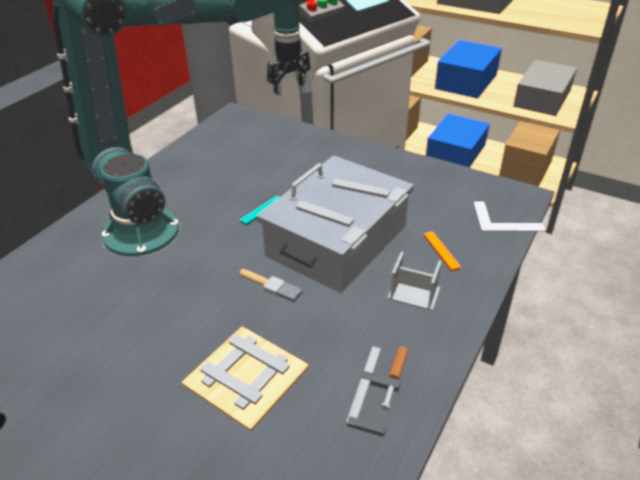

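View pics/top0.png

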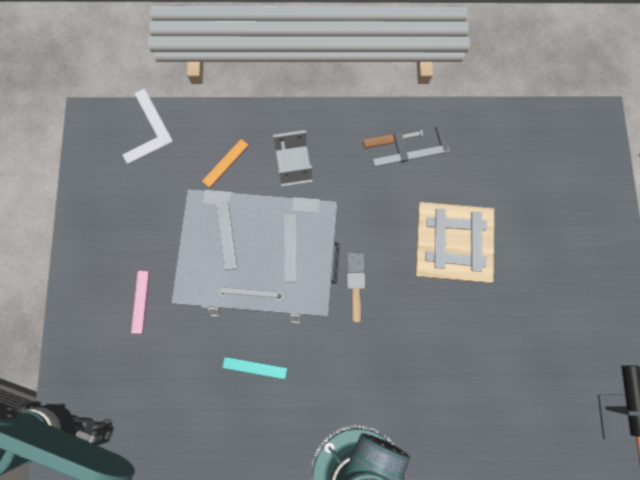

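The scene view shows the box at (335,215) with its two grey bars on the lid at (360,187) and (325,212), and the stack at (245,375). In the top view the bars are at (227,232) and (290,247), the handle at (250,293) and the board at (456,242).

Candidates in the top view are grey (227,232), grey (290,247), pink (139,301), turquoise (254,368) and orange (225,163). The two grey ones on the lid fit. I'll confirm them in an enlarged crop.

```bash
cat > h.py <<'E'
from workcell import ctrl, eyes, nets
import cv2, numpy as np
from scipy.spatial.transform import Rotation as Ro
def ray(px,cam,z):
    c=eyes.get_calibration(cam);R=cv2.Rodrigues(c["rvec"])[0];t=np.ravel(c["tvec"])
    p=np.atleast_2d(px).astype(float)
    d=np.c_[p,np.ones(len(p))]@np.linalg.inv(c["camera_matrix"]).T@R; o=-R.T@t
    return (o+d*((z-o[2])/d[:,2])[:,None])[:,:2]
def proj(P,cam):
    c=eyes.get_calibration(cam)
    return cv2.projectPoints(np.atleast_2d(P).astype(float),np.float64(c["rvec"]),np.float64(c["tvec"]),c["camera_matrix"],None)[0][:,0]
def rect(mask,cam,z):
    ys,xs=np.nonzero(mask)
    P=ray(np.c_[xs,ys],cam,z)*1000
    (c,s,a)=cv2.minAreaRect(P.astype(np.float32))
    a=a if s[0]>s[1] else a+90
    return np.round(P.mean(0),1),np.round(c,1),np.round(sorted(s),1),round((a+90)%180-90,1)
E
python3 - <<'E'
from h import *
im=eyes.camera("top")
cv2.imwrite("pics/crop1.png",cv2.resize(im[180:380,120:400],None,fx=2.8,fy=2.8,interpolation=cv2.INTER_CUBIC))
cv2.imwrite("pics/crop2.png",cv2.resize(im[195:290,400:510],None,fx=6,fy=6,interpolation=cv2.INTER_CUBIC))
for n,z in(("bar_a",None),("board",.015),("lid_handle",.146),("drybox",.146)):
    for d in nets.outline_of(n,"top"):
        at=np.round(d["at"]); zz=z if z else (.158 if 190<at[1]<330 and 190<at[0]<300 else .039)
        print(n,round(d["score"],2),at,d["mask"].sum(),*rect(d["mask"],"top",zz))
E
```

```text
bar_a 0.89 [368. 258.] 671 [247.9 234.7] [248.1 235.3] [ 24.9 145.4] 79.2
bar_a 0.82 [238. 440.] 660 [ 549.6 -213.1] [ 550.4 -212.9] [ 27.2 151.6] -4.9
bar_a 0.8 [235. 230.] 849 [534.1 287.2] [534.3 287.4] [ 28.3 151.2] 9.3
bar_a 0.77 [304. 138.] 754 [401.6 507. ] [402.3 507.1] [ 30.8 145.8] -2.5
bar_a 0.72 [244. 294.] 790 [507.5 148.1] [506.6 149.3] [ 25.9 148.5] -0.1
bar_a 0.69 [163. 221.] 597 [745.7 317.2] [746.3 316.7] [ 27.9 145.1] -40.3
bar_a 0.58 [222. 455.] 393 [ 586.6 -253.3] [ 586.5 -257.1] [ 26.6 149.1] 86.0
bar_a 0.57 [245. 478.] 712 [ 541.2 -302. ] [ 542.4 -302.2] [ 31.4 151.5] -6.1
board 0.62 [245. 456.] 3308 [ 541.  -253.6] [ 545.8 -257.2] [191.  191.8] 84.4
lid_handle 0.84 [254. 253.] 15952 [495.1 224.8] [500.5 223.9] [259.2 337.2] 85.1
drybox 0.85 [253. 255.] 16505 [493.8 222.5] [492.4 217.3] [276.8 349.7] 84.5
```

View pics/crop1.png

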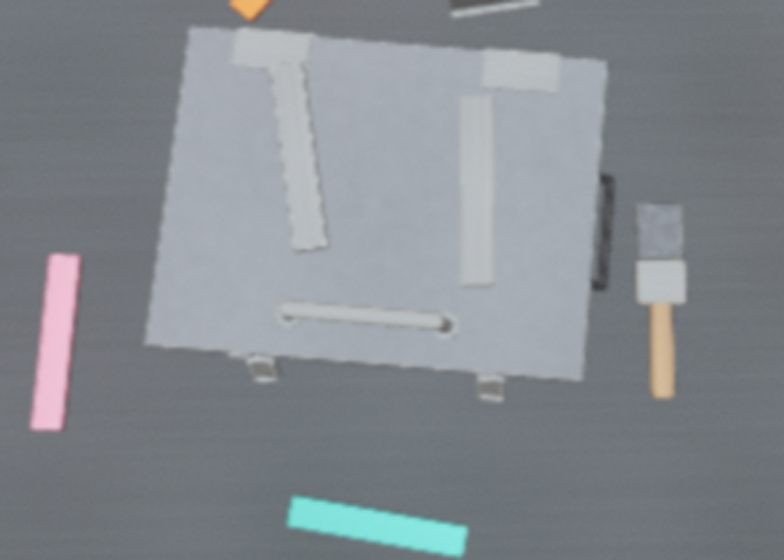

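View pics/crop2.png

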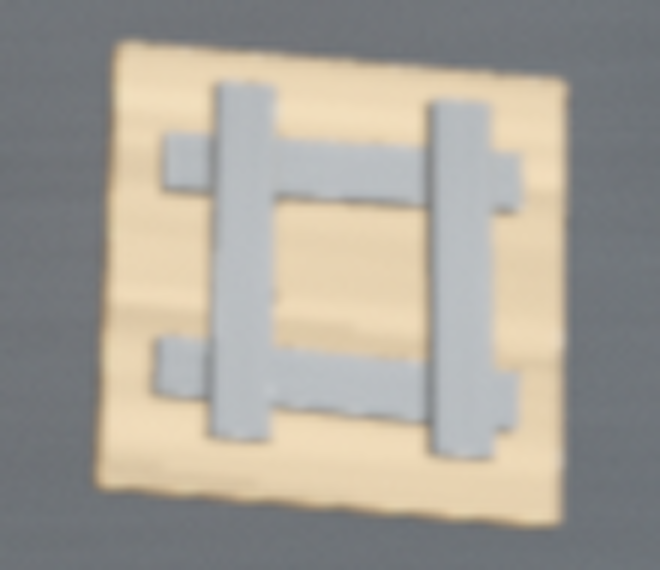

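The crops confirm it: grey bar_a is at (227,232) and grey bar_b at (290,247), both on the lid. The stack is tidy, with its top bars along board x. The other candidates are coloured and off the box.

```bash
cat >> h.py <<'E'
def go(x,y,z,az,s=None):
    s=s or ctrl.get_state(); q=s["tcp_rot"];R=Ro.from_quat([q[1],q[2],q[3],q[0]]).as_matrix()
    a0=np.degrees(np.arctan2(R[1,1],R[0,1])); p=s["ee_pos"]; t=-np.radians((az-a0+180)%360-180)
    R2=R@Ro.from_rotvec([0,0,t]).as_matrix(); d=np.array([x,y,z])-p
    print("pos",p.round(4),"az",a0.round(1),"tilt",np.round(R[:2,2],4),"rz",t.round(3),"before",(R.T@d).round(4),"after",(R2.T@d).round(4))
E
python3 - <<'E'
from h import *
go(.534,.287,.25,99.3)
print(ray([[222.5,291.4],[279.6,295]],"top",.19)*1000)
print(proj([[.534,.287,.158],[.507,.149,.158],[.4059,.2322,.19],[.546,-.257,.039]],"scene"))
E
```

```text
pos [0.1739 0.5216 0.195 ] az 71.6 tilt [-0.0002 -0.0005] rz -0.484 before [-0.4158 -0.1087 -0.0549] after [-0.3174 -0.2898 -0.0549]
[[408.23965416 286.58121456]
 [399.55371973 169.13263715]]
[[360.10021643 186.29612093]
 [324.48843145 211.61361087]
 [306.26304862 172.98966905]
 [245.19229535 364.96782638]]
```

Emit:
step_arm([
  [[0,0,-0.014,0,0,0],[0,0,-0.014,0,0,-0.121],[0,0,-0.014,0,0,-0.121],[0,0,-0.013,0,0,-0.121],[0,0,0,0,0,-0.121],[-0.02,-0.018,0,0,0,0],[-0.027,-0.025,0,0,0,0],[-0.027,-0.025,0,0,0,0]],
], gripper=0.35, squeeze=60)

```text
time: 1.02
ee_pos: [0.2582, 0.4663, 0.2504]
tcp_rot: [0.0, -0.082, 0.997, 0.0]
wrist_force: [0.5, 0.5, 0.0]
opening: 0.646
gripper_force: 0.0
```

Emit:
step_arm([
  [[-0.027,-0.025,0,0,0,0],[-0.027,-0.025,0,0,0,0],[-0.027,-0.025,0,0,0,0],[-0.027,-0.025,0,0,0,0],[-0.027,-0.025,0,0,0,0],[-0.027,-0.025,0,0,0,0],[-0.027,-0.025,0,0,0,0],[-0.027,-0.025,0,0,0,0]],
])

```text
time: 1.68
ee_pos: [0.5048, 0.3029, 0.2504]
tcp_rot: [0.0, -0.081, 0.997, 0.0]
wrist_force: [0.2, 0.4, -0.2]
opening: 0.652
gripper_force: 0.0
```

Emit:
step_arm([
  [[-0.027,-0.022,0,0,0,0],[0,0,0,0,0,0],[0,0,0,0,0,0]],
])

```text
time: 1.93
ee_pos: [0.5348, 0.2854, 0.2492]
tcp_rot: [-0.001, -0.079, 0.997, -0.0]
wrist_force: [-0.3, 0.5, -0.1]
opening: 0.648
gripper_force: 0.0
```

```bash
python3 - <<'E'
from h import *
go(.534,.287,.147,99.3); s=ctrl.get_state(); print(s["time"],s["opening"],s["wrist_force"])
cv2.imwrite("pics/s1.png",eyes.camera("scene")[60:260,220:460].repeat(3,0).repeat(3,1))
E
```

```text
pos [0.5348 0.2854 0.2492] az 99.1 tilt [-0.0018 -0.0004] rz -0.003 before [0.0003 0.0017 0.1022] after [0.0003 0.0017 0.1022]
1.9333 0.6478043717239045 [-0.32930421  0.53926344 -0.06226144]
```

View pics/s1.png

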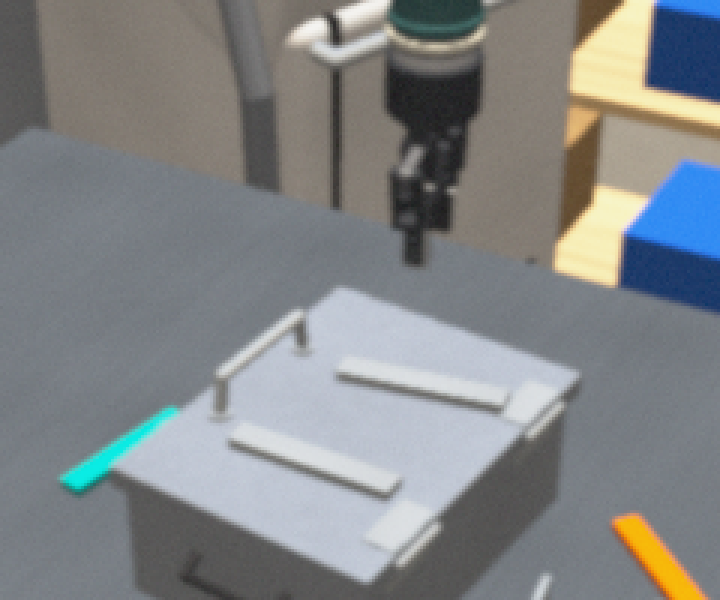

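The gripper is above bar_a, whose middle is about (425,383) in the crop, so I descend.

Emit:
step_arm([
  [[0,0.001,0.015,0,0,0],[0,0.001,0.022,0,0,0],[0,0,0.022,0,0,0],[0,0,0.018,0,0,0],[0,0,0.012,0,0,0],[0,0,0.008,0,0,0],[0,0,0.003,0,0,0],[0,0,0,0,0,0]],
])

```text
time: 2.65
ee_pos: [0.5328, 0.2892, 0.1503]
tcp_rot: [-0.0, -0.081, 0.997, 0.0]
wrist_force: [-0.2, -0.2, -0.2]
opening: 0.651
gripper_force: 0.0
```

Emit:
step_arm([
  [[0,0,0,0,0,0],[0,0,0,0,0,0],[0,0,0,0,0,0],[0,0,0,0,0,0],[0,0,0,0,0,0],[0,0,0,0,0,0]],
], gripper=1, squeeze=60)

```text
time: 3.15
ee_pos: [0.5335, 0.2888, 0.1507]
tcp_rot: [0.0, -0.081, 0.997, 0.0]
wrist_force: [0.2, 0.4, 0.6]
opening: -0.001
gripper_force: 0.0
```

```bash
python3 - <<'E'
from h import *
go(.534,.287,.147,99.3); s=ctrl.get_state(); print(s["time"],s["opening"],s["wrist_force"])
E
```

```text
pos [0.5335 0.2888 0.1507] az 99.3 tilt [0.0005 0.0003] rz -0.0 before [-0.0002 -0.0018  0.0037] after [-0.0002 -0.0018  0.0037]
3.15 -0.0006487645482885384 [0.20358627 0.42792488 0.63901071]
```

```bash
python3 - <<'E'
from h import *
a=eyes.camera("scene")[140:260,260:420].repeat(4,0).repeat(4,1)
cv2.imwrite("pics/s2.png",a)
print(proj([[.5335,.2888,.1507]],"scene"))
E
```

```text
[[360.16583712 188.20943061]]
```

View pics/s2.png

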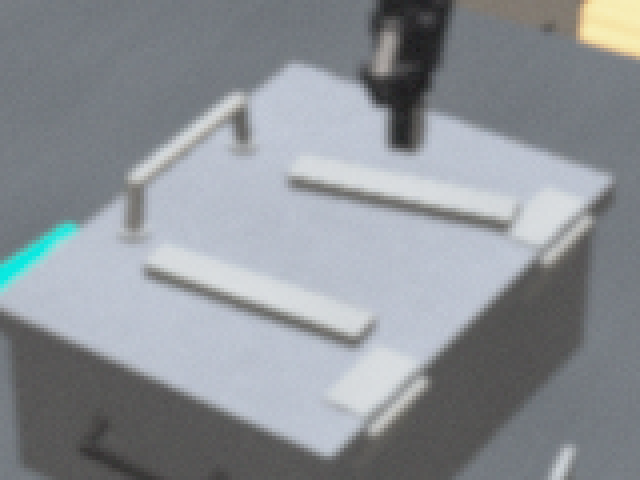

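The fingers' end shows near (361,178), about 10 px above where the TCP should project, (360,188). bar_a is untouched in front of it. I'll check this offset in both views using one composite.

```bash
python3 - <<'E'
from h import *
def mk(im,P,cam,r,k):
    for c,p in(((0,0,255),P),((0,255,0),[P[0],P[1],P[2]+.06])):
        u=proj([p],cam)[0]
        im=im.copy(); 
        if c[2]: x0,y0=(u-r).astype(int)
        cv2.circle(im,tuple(np.round(u).astype(int)),1,c,-1)
    x0,y0=max(x0,0),max(y0,0)
    return cv2.resize(im[y0:y0+2*r,x0:x0+2*r],(k,k),interpolation=cv2.INTER_NEAREST), (x0,y0)
P=[.5335,.2888,.1507]
t=eyes.camera("top"); s=eyes.camera("scene"); s0=cv2.imread("pics/scene0.png")
A=[mk(t,P,"top",45,390),mk(s,P,"scene",45,390),]
B=mk(s0,[.1737,.5213,.1942],"scene",35,200)
out=np.zeros((600,790,3),np.uint8); out[:390,:390]=A[0][0]; out[:390,395:785]=A[1][0]; out[395:595,:200]=B[0]
u=proj([P],"top")[0].astype(int)
cv2.imwrite("pics/c3.png",out); print(A[0][1],A[1][1],B[1],proj([[.1737,.5213,.1942]],"scene"),proj([P],"top"))
E
```

```text
(np.int64(181), np.int64(191)) (np.int64(315), np.int64(143)) (np.int64(254), np.int64(69)) [[289.84888088 104.95475419]] [[226.4670064  236.18406149]]
```

View pics/c3.png

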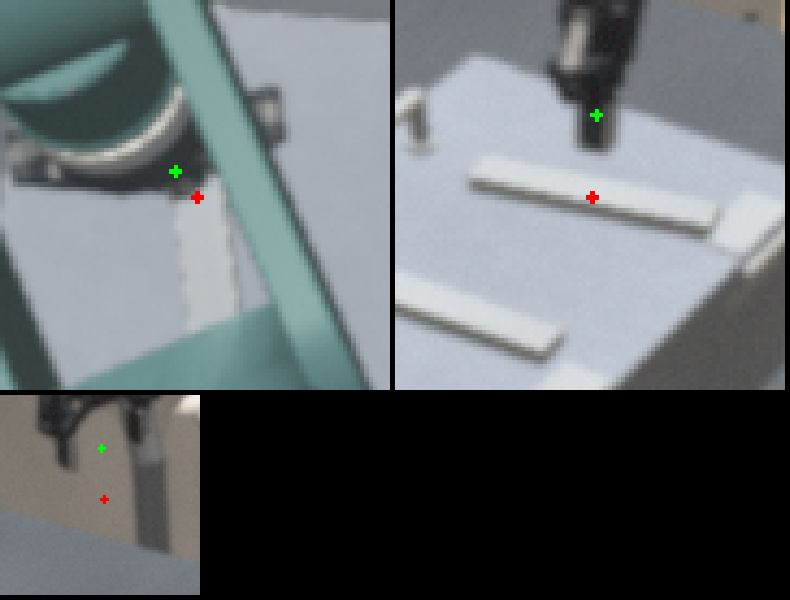

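The real finger tips sit about 34 mm behind the reported TCP along the tool axis, with no clear sideways offset. I'll open and descend further, watching the force.

Emit:
step_arm([
  [[0,0,0,0,0,0],[0,0,0,0,0,0],[0,0,0,0,0,0],[0,-0.001,0.008,0,0,0],[0,0,0.008,0,0,0],[0,0,0.006,0,0,0],[0,0,0.002,0,0,0],[0,0,0,0,0,0]],
], gripper=0.35)

```text
time: 3.97
ee_pos: [0.5326, 0.2874, 0.1245]
tcp_rot: [-0.001, -0.081, 0.997, -0.0]
wrist_force: [0.7, 0.1, -0.9]
opening: 0.648
gripper_force: 0.0
```

Emit:
step_arm([
  [[0,0,0.003,0,0,0],[0,0,0.003,0,0,0],[0,0,0.002,0,0,0],[0,0,0,0,0,0]],
])

```text
time: 4.3
ee_pos: [0.5332, 0.2877, 0.1178]
tcp_rot: [-0.0, -0.081, 0.997, -0.0]
wrist_force: [0.6, -0.3, -0.5]
opening: 0.649
gripper_force: 0.0
```

Emit:
step_arm([
  [[0,0,0,0,0,0],[0,0,0,0,0,0],[0,0,0,0,0,0],[0,0,0,0,0,0],[0,0,0,0,0,0],[0,0,0,0,0,0]],
], gripper=1)

```text
time: 4.8
ee_pos: [0.5337, 0.2878, 0.119]
tcp_rot: [0.0, -0.081, 0.997, 0.0]
wrist_force: [0.1, -1.0, 2.8]
opening: 0.256
gripper_force: 58.8
```

Emit:
step_arm([
  [[0,0,0,0,0,0],[0,0,0,0,0,0],[0,0,0,0,0,0],[0,0,0.002,0,0,0],[0,0,0.002,0,0,0],[0,0,0.001,0,0,0],[0,0,0,0,0,0]],
], gripper=0.5)

```text
time: 5.38
ee_pos: [0.5331, 0.2876, 0.1126]
tcp_rot: [-0.001, -0.081, 0.997, -0.0]
wrist_force: [0.4, 0.0, 0.3]
opening: 0.497
gripper_force: 0.0
```

Emit:
step_arm([
  [[0,0,0,0,0,0],[0,0,0,0,0,0],[0,0,0,0,0,0],[0,0,0,0,0,0],[0,0,0,0,0,0]],
], gripper=1)

```text
time: 5.8
ee_pos: [0.5335, 0.2879, 0.1136]
tcp_rot: [0.0, -0.081, 0.997, 0.0]
wrist_force: [-0.3, 0.3, 0.9]
opening: 0.267
gripper_force: 60.8
```

Emit:
step_arm([
  [[0,0,-0.005,0,0,0],[0,0,-0.015,0,0,0],[0,0,-0.025,0,0,0],[0,0,-0.025,0,0,0],[0,0,-0.02,0,0,0],[0,0,-0.01,0,0,0],[0,0,0,0,0,0]],
])

```text
time: 6.38
ee_pos: [0.5346, 0.2882, 0.2162]
tcp_rot: [0.002, -0.081, 0.997, 0.001]
wrist_force: [0.2, 0.3, -3.6]
opening: 0.263
gripper_force: 60.3
```

```bash
python3 - <<'E'
from h import *
go(.5908,-.2613,.214,-5.5);s=ctrl.get_state(); print(s["q"].round(2))
a=eyes.camera("scene");
for d in nets.outline_of("bar_a","scene"):
    ys,xs=np.nonzero(d["mask"]); print(round(d["score"],2),np.round(d["at"]),xs.min(),xs.max(),ys.min(),ys.max())
print(proj([[.5337,.2878,.21],[.5337,.2878,.24]],"scene"))
E
```

```text
pos [0.5346 0.2882 0.2162] az 99.3 tilt [0.0046 0.002 ] rz 1.829 before [ 0.0333 -0.5514  0.0014] after [-0.5416  0.1086  0.0014]
[ 0.4   0.21  1.19  0.    1.74 -1.33]
0.95 [251. 441.] 424 459 232 270
0.93 [212. 325.] 297 352 202 226
0.89 [379. 259.] 234 287 353 409
0.7 [354. 260.] 229 289 334 374
0.66 [156. 366.] 332 392 145 163
0.66 [216. 254.] 240 277 196 225
0.61 [381. 231.] 200 262 361 403
0.55 [361. 228.] 201 256 336 387
[[360.71795283 169.19354987]
 [361.06396557 159.10284387]]
```

bar_a is held level: it shows at (366,156) with its underside at reported z + 0.0324. Next I turn it and carry it over.

Emit:
step_arm([
  [[0,0,0,0,0,0.1143],[0,0,0,0,0,0.1143],[0,0,0,0,0,0.1143],[0,0,0,0,0,0.1143],[0,0,0,0,0,0.1143],[0,0,0,0,0,0.1143],[0,0,0,0,0,0.1143],[0,0,0,0,0,0.1143]],
])

```text
time: 7.15
ee_pos: [0.5323, 0.2873, 0.2099]
tcp_rot: [-0.002, 0.37, 0.929, -0.002]
wrist_force: [-0.5, -1.0, -3.8]
opening: 0.268
gripper_force: 60.2
```

Emit:
step_arm([
  [[0,0,0,0,0,0.1143],[0,0,0,0,0,0.1143],[0,0,0,0,0,0.1143],[0,0,0,0,0,0.1143],[0,0,0,0,0,0.1143],[0,0,0,0,0,0.1143],[0,0,0,0,0,0.1143],[0,0,0,0,0,0.1143]],
])

```text
time: 7.82
ee_pos: [0.5323, 0.2872, 0.2099]
tcp_rot: [-0.001, 0.742, 0.67, -0.003]
wrist_force: [-0.8, 0.3, -3.3]
opening: 0.27
gripper_force: 60.2
```

Emit:
step_arm([
  [[-0.015,0.003,0,0,0,0],[-0.03,0.006,0,0,0,0],[-0.03,0.006,0,0,0,0],[-0.03,0.006,0,0,0,0],[-0.03,0.006,0,0,0,0],[-0.03,0.006,0,0,0,0],[-0.03,0.006,0,0,0,0],[-0.03,0.006,0,0,0,0]],
])

```text
time: 8.48
ee_pos: [0.5554, 0.0574, 0.2109]
tcp_rot: [-0.001, 0.74, 0.673, -0.002]
wrist_force: [0.1, 0.3, -3.4]
opening: 0.27
gripper_force: 60.3
```

Emit:
step_arm([
  [[-0.03,0.006,0,0,0,0],[-0.03,0.006,0,0,0,0],[-0.03,0.006,0,0,0,0],[-0.03,0.006,0,0,0,0],[-0.03,0.006,0,0,0,0],[-0.03,0.006,0,0,0,0],[-0.03,0.006,0,0,0,0],[-0.03,0.006,0,0,0,0]],
])

```text
time: 9.15
ee_pos: [0.5801, -0.1857, 0.2107]
tcp_rot: [-0.002, 0.74, 0.673, -0.001]
wrist_force: [0.1, 0.6, -5.5]
opening: 0.268
gripper_force: 60.3
```

Emit:
step_arm([
  [[-0.03,0.006,0,0,0,0],[-0.03,0.006,0,0,0,0],[-0.015,0.002,0,0,0,0],[0,0,0,0,0,0],[0,0,0,0,0,0]],
])

```text
time: 9.57
ee_pos: [0.5872, -0.2604, 0.2109]
tcp_rot: [-0.002, 0.74, 0.672, -0.0]
wrist_force: [-0.1, 1.0, -3.7]
opening: 0.268
gripper_force: 60.3
```

```bash
python3 - <<'E'
from h import *
go(.5908,-.2613,.009,-5.5);s=ctrl.get_state(); print(s["q"].round(2),s["opening"])
E
```

```text
pos [ 0.5872 -0.2604  0.2109] az -5.5 tilt [-0.0036  0.0028] rz -0.001 before [-0.001   0.0045  0.2019] after [-0.001   0.0045  0.2019]
[-0.51  0.3   1.09  0.    1.75 -0.41] 0.2676265522336353
```

Emit:
step_arm([
  [[0,0.0015,0.015,0,0,0],[0,0.0015,0.025,0,0,0],[0,0.0015,0.03,0,0,0],[0,0,0.03,0,0,0],[0,0,0.03,0,0,0],[0,0,0.025,0,0,0],[0,0,0.015,0,0,0],[0,0,0.005,0,0,0]],
])

```text
time: 10.23
ee_pos: [0.5898, -0.257, 0.0332]
tcp_rot: [-0.005, 0.739, 0.673, -0.001]
wrist_force: [-0.6, 0.3, -5.1]
opening: 0.271
gripper_force: 60.2
```

Emit:
step_arm([
  [[0,0,0.003,0,0,0],[0,0,0,0,0,0],[0,0,0,0,0,0]],
])

```text
time: 10.48
ee_pos: [0.5939, -0.2604, 0.0372]
tcp_rot: [0.001, 0.74, 0.673, 0.001]
wrist_force: [0.6, -0.2, -3.4]
opening: 0.271
gripper_force: 60.2
```

```bash
python3 - <<'E'
from h import *
go(.5908,-.2613,.0066,-5.5)
a=eyes.camera("scene")
cv2.imwrite("pics/s4.png",a[310:440,165:325].repeat(4,0).repeat(4,1))
E
```

```text
pos [ 0.5939 -0.2604  0.0372] az -5.4 tilt [ 0.0028 -0.0013] rz 0.001 before [-0.0011 -0.0031  0.0306] after [-0.0011 -0.0031  0.0306]
```

View pics/s4.png

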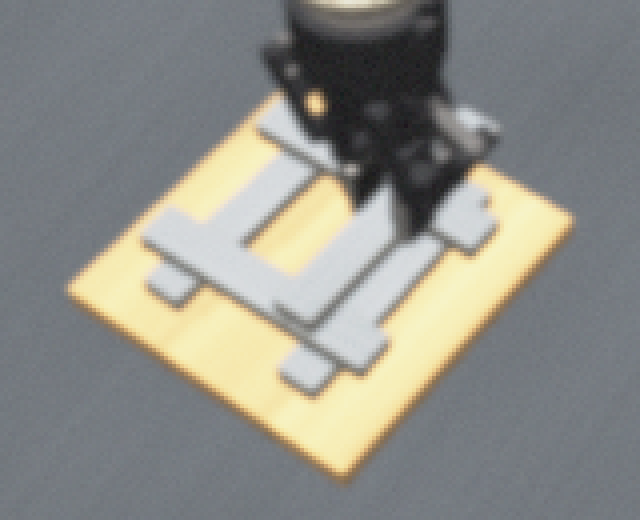

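The bar hovers over the target (near end at (300,315) in the crop) and is parallel to the bottom bars. I lower it gently.

Emit:
step_arm([
  [[-0.001,-0.003,0.008,0,0,0],[0,0,0.008,0,0,0],[0,0,0.006,0,0,0],[0,0,0.003,0,0,0],[0,0,0.001,0,0,0],[0,0,0,0,0,0],[0,0,0,0,0,0]],
])

```text
time: 11.12
ee_pos: [0.5899, -0.2612, 0.0093]
tcp_rot: [0.0, 0.74, 0.672, 0.0]
wrist_force: [0.6, 0.3, -3.9]
opening: 0.27
gripper_force: 60.2
```

Emit:
step_arm([
  [[0,0,0.001,0,0,0],[0,0,0.001,0,0,0],[0,0,0,0,0,0]],
])

```text
time: 11.37
ee_pos: [0.5898, -0.2611, 0.0074]
tcp_rot: [0.0, 0.74, 0.672, 0.0]
wrist_force: [-0.2, -0.1, -3.5]
opening: 0.27
gripper_force: 60.2
```

```bash
python3 - <<'E'
from h import *
go(.5908,-.2613,.0066,-5.5);print(ctrl.get_state()["wrist_force"])
E
```

```text
pos [ 0.5898 -0.2611  0.0074] az -5.5 tilt [ 0.0002 -0.    ] rz 0.0 before [-0.0001  0.001   0.0008] after [-0.0001  0.001   0.0008]
[-0.22670027 -0.07297096 -3.50078174]
```

Emit:
step_arm([
  [[0,0.001,0.0006,0,0,0],[0,0,0.0006,0,0,0],[0,0,0,0,0,0],[0,0,0,0,0,0]],
])

```text
time: 11.7
ee_pos: [0.5911, -0.2613, 0.0066]
tcp_rot: [0.0, 0.74, 0.672, 0.0]
wrist_force: [-0.7, 0.4, -1.7]
opening: 0.268
gripper_force: 60.5
```

Emit:
step_arm([
  [[0,0,0.0006,0,0,0],[0,0,0,0,0,0],[0,0,0,0,0,0]],
])

```text
time: 11.95
ee_pos: [0.5911, -0.2613, 0.0066]
tcp_rot: [0.001, 0.74, 0.672, 0.0]
wrist_force: [-2.5, 1.8, 2.8]
opening: 0.269
gripper_force: 61.0
```

Contact came exactly at 0.0066. I release and rise.

Emit:
step_arm([
  [[0,0,0,0,0,0],[0,0,0,0,0,0],[0,0,0,0,0,0],[0,0,0,0,0,0],[0,0,-0.005,0,0,0],[0,0,-0.01,0,0,0],[0,0,-0.015,0,0,0],[0,0,-0.025,0,0,0]],
], gripper=0.4)

```text
time: 12.62
ee_pos: [0.5891, -0.2604, 0.0589]
tcp_rot: [-0.002, 0.74, 0.672, -0.001]
wrist_force: [-0.6, -0.4, -0.7]
opening: 0.6
gripper_force: 0.0
```

Emit:
step_arm([
  [[0,0,-0.035,0,0,0],[0,0,-0.035,0,0,0],[0,0,-0.035,0,0,0],[0,0,-0.025,0,0,0],[0,0,-0.015,0,0,0],[0,0,0,0,0,0],[0,0,0,0,0,0]],
])

```text
time: 13.2
ee_pos: [0.5913, -0.2615, 0.2075]
tcp_rot: [0.002, 0.74, 0.672, 0.001]
wrist_force: [-0.4, 0.4, -0.8]
opening: 0.599
gripper_force: 0.0
```

```bash
python3 - <<'E'
from h import *
go(.507,.149,.205,89.9);print(ctrl.get_state()["time"])
E
```

```text
pos [ 0.5913 -0.2615  0.2075] az -5.5 tilt [ 0.0033 -0.0017] rz -1.665 before [ 0.4006 -0.1232  0.0015] after [0.085  0.4104 0.0015]
13.2
```

Emit:
step_arm([
  [[0,0,0,0,0,-0.119],[0,0,0,0,0,-0.119],[0,0,0,0,0,-0.119],[0,0,0,0,0,-0.119],[0,0,0,0,0,-0.119],[0,0,0,0,0,-0.119],[0,0,0,0,0,-0.119],[0,0,0,0,0,-0.119]],
])

```text
time: 13.87
ee_pos: [0.5897, -0.2607, 0.2024]
tcp_rot: [-0.002, 0.347, 0.938, 0.0]
wrist_force: [-0.0, 0.0, -0.5]
opening: 0.596
gripper_force: 0.0
```

Emit:
step_arm([
  [[0,0,0,0,0,-0.119],[0,0,0,0,0,-0.119],[0,0,0,0,0,-0.119],[0,0,0,0,0,-0.119],[0,0,0,0,0,-0.119],[0,0,0,0,0,-0.118],[0.003,0.015,0,0,0,0],[0.0063,0.0305,0,0,0,0]],
])

```text
time: 14.53
ee_pos: [0.5803, -0.2177, 0.2014]
tcp_rot: [-0.003, 0.003, 1.0, 0.001]
wrist_force: [-0.2, -0.3, 0.3]
opening: 0.601
gripper_force: 0.0
```

Emit:
step_arm([
  [[0.0063,0.0305,0,0,0,0],[0.0063,0.0305,0,0,0,0],[0.0063,0.0305,0,0,0,0],[0.0063,0.0305,0,0,0,0],[0.0063,0.0305,0,0,0,0],[0.0063,0.0305,0,0,0,0],[0.0063,0.0305,0,0,0,0],[0.0063,0.0305,0,0,0,0]],
])

```text
time: 15.2
ee_pos: [0.5297, 0.0298, 0.2029]
tcp_rot: [-0.002, 0.001, 1.0, 0.0]
wrist_force: [1.1, 0.5, -0.1]
opening: 0.599
gripper_force: 0.0
```

Emit:
step_arm([
  [[0.0063,0.0305,0,0,0,0],[0.0063,0.0305,0,0,0,0],[0.0063,0.0305,0,0,0,0],[0.0064,0.0294,0,0,0,0],[0,0,0,0,0,0],[0,0,0,0,0,0]],
])

```text
time: 15.7
ee_pos: [0.5049, 0.1504, 0.2032]
tcp_rot: [-0.002, -0.001, 1.0, -0.001]
wrist_force: [0.5, -1.2, -0.4]
opening: 0.6
gripper_force: 0.0
```

```bash
python3 - <<'E'
from h import *
go(.507,.149,.1126,89.9);print(ctrl.get_state()["time"])
E
```

```text
pos [0.5049 0.1504 0.2032] az 90.1 tilt [-0.0039 -0.001 ] rz 0.003 before [-0.0024 -0.0013  0.0906] after [-0.0024 -0.0013  0.0906]
15.7
```

Emit:
step_arm([
  [[-0.001,-0.001,0.012,0,0,0],[-0.001,0,0.022,0,0,0],[0,0,0.022,0,0,0],[0,0,0.015,0,0,0],[0,0,0.008,0,0,0],[0,0,0.004,0,0,0],[0,0,0,0,0,0],[0,0,0,0,0,0]],
])

```text
time: 16.37
ee_pos: [0.5089, 0.1478, 0.1229]
tcp_rot: [0.0, 0.001, 1.0, 0.0]
wrist_force: [-0.7, -0.6, 0.4]
opening: 0.601
gripper_force: 0.0
```

```bash
python3 - <<'E'
from h import *
go(.507,.149,.1126,89.9);print(ctrl.get_state()["time"])
E
```

```text
pos [0.5089 0.1478 0.1229] az 89.9 tilt [0.0008 0.0001] rz -0.001 before [0.0019 0.0012 0.0103] after [0.0019 0.0012 0.0103]
16.3667
```

Emit:
step_arm([
  [[0.0015,0.001,0.004,0,0,0],[0,0,0.003,0,0,0],[0,0,0.002,0,0,0],[0,0,0.0005,0,0,0],[0,0,0,0,0,0]],
])

```text
time: 16.78
ee_pos: [0.5068, 0.1494, 0.113]
tcp_rot: [-0.0, 0.001, 1.0, 0.0]
wrist_force: [-1.0, 0.0, -0.7]
opening: 0.602
gripper_force: 0.0
```

Emit:
step_arm([
  [[0,0,0,0,0,0],[0,0,0,0,0,0],[0,0,0,0,0,0],[0,0,0,0,0,0],[0,0,0,0,0,0]],
], gripper=1)

```text
time: 17.2
ee_pos: [0.5071, 0.1492, 0.1136]
tcp_rot: [0.0, 0.001, 1.0, -0.0]
wrist_force: [-0.5, -1.2, 3.9]
opening: 0.27
gripper_force: 61.8
```

Emit:
step_arm([
  [[0,0,-0.005,0,0,0],[0,0,-0.015,0,0,0],[0,0,-0.025,0,0,0],[0,0,-0.025,0,0,0],[0,0,-0.02,0,0,0],[0,0,-0.01,0,0,0],[0,0,0,0,0,0]],
])

```text
time: 17.78
ee_pos: [0.508, 0.1497, 0.2153]
tcp_rot: [0.002, 0.001, 1.0, 0.001]
wrist_force: [0.6, 0.0, -2.9]
opening: 0.267
gripper_force: 61.1
```

```bash
python3 - <<'E'
from h import *
go(.5012,-.2527,.212,-5.5)
E
```

```text
pos [0.508  0.1497 0.2153] az 89.9 tilt [0.0042 0.0011] rz 1.665 before [ 0.0062 -0.4024  0.0028] after [-0.4012  0.0318  0.0028]
```

Emit:
step_arm([
  [[0,0,0,0,0,0.119],[0,0,0,0,0,0.119],[0,0,0,0,0,0.119],[0,0,0,0,0,0.119],[0,0,0,0,0,0.119],[0,0,0,0,0,0.119],[0,0,0,0,0,0.119],[0,0,0,0,0,0.119]],
])

```text
time: 18.45
ee_pos: [0.5057, 0.1492, 0.21]
tcp_rot: [-0.002, 0.462, 0.887, -0.001]
wrist_force: [-0.1, 0.2, -4.0]
opening: 0.267
gripper_force: 61.0
```

Emit:
step_arm([
  [[0,0,0,0,0,0.119],[0,0,0,0,0,0.119],[0,0,0,0,0,0.119],[0,0,0,0,0,0.119],[0,0,0,0,0,0.119],[0,0,0,0,0,0.118],[-0.015,0.001,0,0,0,0],[-0.03,0.0025,0,0,0,0]],
])

```text
time: 19.12
ee_pos: [0.5048, 0.1063, 0.2099]
tcp_rot: [-0.002, 0.739, 0.674, -0.001]
wrist_force: [1.3, -0.6, -3.1]
opening: 0.271
gripper_force: 61.0
```

Emit:
step_arm([
  [[-0.03,0.0025,0,0,0,0],[-0.03,0.0025,0,0,0,0],[-0.03,0.0025,0,0,0,0],[-0.03,0.0025,0,0,0,0],[-0.03,0.0025,0,0,0,0],[-0.03,0.0025,0,0,0,0],[-0.03,0.0025,0,0,0,0],[-0.03,0.0025,0,0,0,0]],
])

```text
time: 19.78
ee_pos: [0.5017, -0.1376, 0.2102]
tcp_rot: [-0.002, 0.74, 0.672, -0.001]
wrist_force: [1.4, 0.3, -3.5]
opening: 0.268
gripper_force: 61.0
```

Emit:
step_arm([
  [[-0.03,0.0025,0,0,0,0],[-0.03,0.0025,0,0,0,0],[-0.03,0.0025,0,0,0,0],[-0.025,0.002,0,0,0,0],[0,0,0,0,0,0],[0,0,0,0,0,0]],
])

```text
time: 20.28
ee_pos: [0.5003, -0.2526, 0.2098]
tcp_rot: [-0.003, 0.741, 0.671, -0.0]
wrist_force: [-0.1, -0.6, -3.5]
opening: 0.269
gripper_force: 61.0
```

```bash
python3 - <<'E'
from h import *
go(.5012,-.2527,.0366,-5.5)
E
```

```text
pos [ 0.5003 -0.2526  0.2098] az -5.6 tilt [-0.0044  0.0034] rz -0.002 before [-0.0005  0.0017  0.1732] after [-0.0005  0.0017  0.1732]
```

Emit:
step_arm([
  [[0,0,0.015,0,0,0],[0,0,0.025,0,0,0],[0,0,0.03,0,0,0],[0,0,0.03,0,0,0],[0,0,0.03,0,0,0],[0,0,0.025,0,0,0],[0,0,0.015,0,0,0],[0,0,0.007,0,0,0]],
])

```text
time: 20.95
ee_pos: [0.4986, -0.2487, 0.031]
tcp_rot: [-0.005, 0.74, 0.673, -0.001]
wrist_force: [-0.7, -0.2, -4.8]
opening: 0.27
gripper_force: 61.0
```

Emit:
step_arm([
  [[0,0,0.004,0,0,0],[0,0,0,0,0,0],[0,0,0,0,0,0],[0,0,0,0,0,0]],
])

```text
time: 21.28
ee_pos: [0.5027, -0.2525, 0.0338]
tcp_rot: [0.002, 0.74, 0.673, 0.001]
wrist_force: [-0.2, 0.9, -3.5]
opening: 0.27
gripper_force: 61.0
```

```bash
python3 - <<'E'
from h import *
go(.5012,-.2527,.0086,-5.5)
E
```

```text
pos [ 0.5027 -0.2525  0.0338] az -5.5 tilt [ 0.0029 -0.0016] rz 0.0 before [-0.0003 -0.0015  0.0252] after [-0.0003 -0.0015  0.0252]
```

Emit:
step_arm([
  [[0,-0.001,0.007,0,0,0],[0,0,0.007,0,0,0],[0,0,0.005,0,0,0],[0,0,0.003,0,0,0],[0,0,0.001,0,0,0],[0,0,0,0,0,0],[0,0,0,0,0,0]],
])

```text
time: 21.87
ee_pos: [0.5006, -0.252, 0.009]
tcp_rot: [0.0, 0.74, 0.672, 0.0]
wrist_force: [-0.5, 0.7, -3.7]
opening: 0.268
gripper_force: 61.0
```

```bash
python3 - <<'E'
from h import *
go(.5012,-.2527,.0066,-5.5)
E
```

```text
pos [ 0.5006 -0.252   0.009 ] az -5.5 tilt [0.0001 0.0001] rz 0.0 before [-0.0007  0.0007  0.0024] after [-0.0007  0.0007  0.0024]
```

Emit:
step_arm([
  [[0.0005,0.0005,0.001,0,0,0],[0,0,0.001,0,0,0],[0,0,0,0,0,0],[0,0,0,0,0,0]],
])

```text
time: 22.2
ee_pos: [0.501, -0.2514, 0.007]
tcp_rot: [-0.0, 0.74, 0.672, 0.0]
wrist_force: [0.7, 1.0, -4.5]
opening: 0.266
gripper_force: 61.0
```

Emit:
step_arm([
  [[0,0,0.0006,0,0,0],[0,0,0,0,0,0],[0,0,0,0,0,0]],
])

```text
time: 22.45
ee_pos: [0.5012, -0.2515, 0.0067]
tcp_rot: [0.0, 0.74, 0.672, 0.0]
wrist_force: [-0.2, 0.3, -1.5]
opening: 0.27
gripper_force: 61.1
```

Emit:
step_arm([
  [[0,0,0.0005,0,0,0],[0,0,0,0,0,0],[0,0,0,0,0,0]],
])

```text
time: 22.7
ee_pos: [0.5012, -0.2515, 0.0067]
tcp_rot: [0.0, 0.74, 0.672, 0.0]
wrist_force: [-1.2, 0.7, 1.2]
opening: 0.275
gripper_force: 61.7
```

Bar_b is resting, so I release, rise and head to the handle.

Emit:
step_arm([
  [[0,0,0,0,0,0],[0,0,0,0,0,0],[0,0,0,0,0,0],[0,0,0,0,0,0],[0,0,-0.005,0,0,0],[0,0,-0.01,0,0,0],[0,0,-0.015,0,0,0],[0,0,-0.025,0,0,0]],
], gripper=0.4)

```text
time: 23.37
ee_pos: [0.4995, -0.2505, 0.0597]
tcp_rot: [-0.002, 0.74, 0.672, -0.001]
wrist_force: [0.3, 0.6, -0.1]
opening: 0.601
gripper_force: 0.0
```

Emit:
step_arm([
  [[0,0,-0.035,0,0,0],[0,0,-0.035,0,0,0],[0,0,-0.035,0,0,0],[0,0,-0.025,0,0,0],[0,0,-0.015,0,0,0],[0,0,0,0,0,0],[0,0,0,0,0,0]],
])

```text
time: 23.95
ee_pos: [0.5015, -0.2518, 0.2076]
tcp_rot: [0.002, 0.74, 0.672, 0.001]
wrist_force: [-0.6, 0.2, -0.6]
opening: 0.6
gripper_force: 0.0
```

```bash
python3 - <<'E'
from h import *
go(.405,.229,.205,-5)
E
```

```text
pos [ 0.5015 -0.2518  0.2076] az -5.5 tilt [ 0.0029 -0.0017] rz -0.009 before [ 0.4694 -0.1421  0.0015] after [ 0.4705 -0.1381  0.0015]
```

Emit:
step_arm([
  [[0,0,0,0,0,-0.009],[0.015,-0.0045,0,0,0,0],[0.031,-0.0091,0,0,0,0],[0.031,-0.0091,0,0,0,0],[0.031,-0.0091,0,0,0,0],[0.031,-0.0091,0,0,0,0],[0.031,-0.0091,0,0,0,0],[0.031,-0.0091,0,0,0,0]],
])

```text
time: 24.62
ee_pos: [0.4576, -0.0438, 0.2038]
tcp_rot: [-0.002, 0.737, 0.676, -0.001]
wrist_force: [-0.2, -0.3, -0.5]
opening: 0.599
gripper_force: 0.0
```

Emit:
step_arm([
  [[0.031,-0.0091,0,0,0,0],[0.031,-0.0091,0,0,0,0],[0.031,-0.0091,0,0,0,0],[0.031,-0.0091,0,0,0,0],[0.031,-0.0091,0,0,0,0],[0.031,-0.0091,0,0,0,0],[0.031,-0.0091,0,0,0,0],[0.031,-0.0091,0,0,0,0]],
])

```text
time: 25.28
ee_pos: [0.4062, 0.2088, 0.204]
tcp_rot: [-0.001, 0.737, 0.676, -0.002]
wrist_force: [0.2, -1.0, 0.8]
opening: 0.603
gripper_force: 0.0
```

Emit:
step_arm([
  [[0.0215,-0.006,0,0,0,0],[0,0,0,0,0,0],[0,0,0,0,0,0],[0,0,0,0,0,0]],
])

```text
time: 25.62
ee_pos: [0.4035, 0.2287, 0.2047]
tcp_rot: [-0.0, 0.737, 0.676, -0.001]
wrist_force: [0.1, -0.5, -1.0]
opening: 0.599
gripper_force: 0.0
```

```bash
python3 - <<'E'
from h import *
go(.405,.229,.133,-5)
im=eyes.camera("top"); sc=eyes.camera("scene")
for d in nets.outline_of("bar_a","top"):
    print(round(d["score"],2),np.round(d["at"]),*rect(d["mask"],"top",.051))
for d in nets.outline_of("board","top"): print("board",*rect(d["mask"],"top",.015))
a=cv2.resize(im[195:290,400:510],(440,380),interpolation=cv2.INTER_CUBIC)
b=cv2.resize(sc[130:225,270:360],(350,380),interpolation=cv2.INTER_CUBIC)
cv2.imwrite("pics/s5.png",np.hstack([a,b]))
print(proj([[.405,.229,.184]],"scene"))
E
```

```text
pos [0.4035 0.2287 0.2047] az -5.0 tilt [-0.0022 -0.0014] rz 0.001 before [0.0005 0.0016 0.0717] after [0.0005 0.0016 0.0717]
0.96 [254. 458.] [ 502.5 -248.3] [ 502.5 -247.6] [ 27.4 150.5] 85.0
0.95 [302. 137.] [401.9 502.3] [403.7 501.9] [ 31.9 149. ] -2.9
0.85 [163. 225.] [739.7 316.3] [742.  315.5] [ 30.8 146. ] -38.9
0.81 [219. 461.] [ 591.9 -260.1] [ 592.5 -261. ] [ 29.9 152.8] 84.2
0.78 [366. 241.] [256.8 269.4] [254.3 264.5] [27.5 80.9] 79.6
0.63 [238. 438.] [ 540.8 -208.9] [ 546.6 -209.1] [ 24.5 147. ] -3.7
0.61 [263. 460.] [ 485.2 -251.3] [ 485.1 -268.1] [ 9.7 91.6] 89.5
0.59 [241. 477.] [ 543.  -298.4] [ 542.5 -298.2] [ 27.  149.3] -4.3
board [ 540.9 -252.6] [ 546.3 -257.6] [194.1 197.6] -6.3
[[305.38754093 175.44885077]]
```

View pics/s5.png

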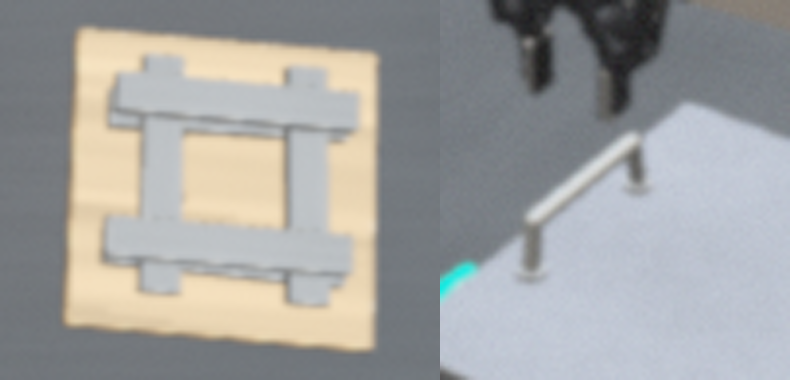

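The stack reads well: bar_a is at (592,-261) mm and bar_b at (502,-248) mm, each within about 4 mm and square. The handle's mid lies near (307,175), under the open gripper. I descend on the handle.

Emit:
step_arm([
  [[0,0,0.01,0,0,0],[0,0,0.016,0,0,0],[0,0,0.018,0,0,0],[0,0,0.013,0,0,0],[0,0,0.008,0,0,0],[0,0,0.004,0,0,0],[0,0,0,0,0,0],[0,0,0,0,0,0]],
])

```text
time: 26.48
ee_pos: [0.4047, 0.2292, 0.1373]
tcp_rot: [0.0, 0.737, 0.676, 0.0]
wrist_force: [-0.3, 1.0, 0.3]
opening: 0.601
gripper_force: 0.0
```

```bash
python3 - <<'E'
from h import *
go(.405,.229,.133,-5)
E
```

```text
pos [0.4047 0.2292 0.1373] az -5.0 tilt [0.0007 0.0004] rz 0.0 before [-0.0002  0.0003  0.0043] after [-0.0002  0.0003  0.0043]
```

Emit:
step_arm([
  [[0,0,0.003,0,0,0],[0,0,0.001,0,0,0],[0,0,0,0,0,0]],
])

```text
time: 26.73
ee_pos: [0.4046, 0.2293, 0.1332]
tcp_rot: [0.0, 0.737, 0.676, 0.0]
wrist_force: [0.7, -0.3, 0.8]
opening: 0.6
gripper_force: 0.0
```

Emit:
step_arm([
  [[0,0,0,0,0,0],[0,0,0,0,0,0],[0,0,0,0,0,0],[0,0,0,0,0,0],[0,0,0,0,0,0],[0,0,0,0,0,0],[0,0,0,0,0,0]],
], gripper=1, squeeze=100)

```text
time: 27.32
ee_pos: [0.4054, 0.2293, 0.1335]
tcp_rot: [0.001, 0.737, 0.676, 0.001]
wrist_force: [4.2, -1.0, 0.5]
opening: 0.102
gripper_force: 97.7
```

Gripped at about 12 mm opening. I pull slowly along the lid's arc.

Emit:
step_arm([
  [[0,0,-0.0004,0.002,0,0],[0,0,-0.0004,0.002,0,0],[0,0,-0.0004,0.002,0,0],[0,0,-0.0004,0.002,0,0],[0,0,-0.0004,0.002,0,0],[0,0,-0.0004,0.002,0,0]],
])

```text
time: 27.82
ee_pos: [0.4047, 0.2293, 0.1336]
tcp_rot: [-0.005, 0.737, 0.676, -0.004]
wrist_force: [6.4, 2.4, -8.2]
opening: 0.101
gripper_force: 97.5
```

Emit:
step_arm([
  [[0,0,-0.0004,0.002,0,0],[0,0,-0.0004,0.002,0,0],[0,0,-0.0004,0.002,0,0],[0,0,-0.0004,0.002,0,0],[0,0,-0.0004,0.002,0,0],[0,0,-0.0004,0.002,0,0]],
])

```text
time: 28.32
ee_pos: [0.4041, 0.2293, 0.1342]
tcp_rot: [-0.01, 0.737, 0.676, -0.009]
wrist_force: [7.2, 3.3, -14.1]
opening: 0.101
gripper_force: 97.4
```

Emit:
step_arm([
  [[0,0,-0.0005,0.001,0,0],[0,0,-0.0005,0.001,0,0],[0,0,-0.0005,0.001,0,0],[0,0,-0.0005,0.001,0,0]],
])

```text
time: 28.65
ee_pos: [0.404, 0.2292, 0.1349]
tcp_rot: [-0.011, 0.737, 0.676, -0.011]
wrist_force: [8.9, 3.0, -18.3]
opening: 0.098
gripper_force: 97.3
```

Emit:
step_arm([
  [[0,0,-0.0004,0.001,0,0],[0,0,-0.0004,0.001,0,0],[0,0,-0.0004,0.001,0,0],[0,0,-0.0004,0.001,0,0]],
])

```text
time: 28.98
ee_pos: [0.4039, 0.2292, 0.1357]
tcp_rot: [-0.013, 0.737, 0.676, -0.013]
wrist_force: [10.1, 4.1, -21.0]
opening: 0.103
gripper_force: 97.3
```

Emit:
step_arm([
  [[0,0.0005,-0.0004,0,0,0],[0,0.0005,-0.0004,0,0,0],[0,0.0003,-0.0004,0,0,0],[0,0,-0.0004,0,0,0]],
])

```text
time: 29.32
ee_pos: [0.404, 0.2292, 0.1365]
tcp_rot: [-0.014, 0.737, 0.676, -0.014]
wrist_force: [8.1, 4.1, -22.0]
opening: 0.099
gripper_force: 97.3
```

Emit:
step_arm([
  [[0,0,-0.0003,0,0,0],[0,0,-0.0003,0,0,0],[0,0,-0.0003,0,0,0],[0,0,-0.0003,0,0,0]],
])

```text
time: 29.65
ee_pos: [0.4043, 0.2292, 0.1377]
tcp_rot: [-0.014, 0.737, 0.676, -0.014]
wrist_force: [9.1, 4.2, -21.3]
opening: 0.098
gripper_force: 97.4
```

Emit:
step_arm([
  [[0,0,0,0,0,0],[0,0,0,0,0,0],[0,0,0,0,0,0]],
])

```text
time: 29.9
ee_pos: [0.4043, 0.2292, 0.1378]
tcp_rot: [-0.014, 0.737, 0.676, -0.014]
wrist_force: [8.4, 3.8, -20.7]
opening: 0.102
gripper_force: 97.4
```

Emit:
step_arm([
  [[0,0.0002,-0.0003,0.001,0,0],[0,0.0002,-0.0003,0.001,0,0],[0,0.0002,-0.0003,0.001,0,0],[0,0.0002,-0.0003,0.001,0,0]],
])

```text
time: 30.23
ee_pos: [0.4044, 0.2291, 0.1392]
tcp_rot: [-0.016, 0.737, 0.676, -0.016]
wrist_force: [5.5, 3.5, -18.9]
opening: 0.097
gripper_force: 97.7
```

The seal is past its peak and the force is falling smoothly. I keep on slowly.

Emit:
step_arm([
  [[0,0,-0.0004,0.002,0,0],[0,0,-0.0004,0.002,0,0],[0,0,-0.0004,0.002,0,0],[0,0,-0.0004,0.002,0,0],[0,0,-0.0004,0.002,0,0],[0,0,-0.0004,0.002,0,0]],
])

```text
time: 30.73
ee_pos: [0.4047, 0.2292, 0.1426]
tcp_rot: [-0.02, 0.737, 0.676, -0.019]
wrist_force: [4.2, 3.2, -15.2]
opening: 0.099
gripper_force: 98.1
```

Emit:
step_arm([
  [[0,0,-0.0004,0.002,0,0],[0,0,-0.0004,0.002,0,0],[0,0,-0.0004,0.002,0,0],[0,0,-0.0004,0.002,0,0],[0,0,-0.0004,0.002,0,0],[0,0,-0.0004,0.002,0,0]],
])

```text
time: 31.23
ee_pos: [0.4052, 0.2291, 0.1466]
tcp_rot: [-0.024, 0.737, 0.676, -0.023]
wrist_force: [3.5, 3.1, -12.3]
opening: 0.099
gripper_force: 98.4
```

Emit:
step_arm([
  [[0,0,-0.0004,0.002,0,0],[0,0,-0.0004,0.002,0,0],[0,0,-0.0004,0.002,0,0],[0,0,-0.0004,0.002,0,0],[0,0,-0.0004,0.002,0,0],[0,0,-0.0004,0.002,0,0]],
])

```text
time: 31.73
ee_pos: [0.4068, 0.229, 0.1527]
tcp_rot: [-0.027, 0.737, 0.675, -0.025]
wrist_force: [0.4, 2.2, -10.8]
opening: 0.101
gripper_force: 98.6
```

Emit:
step_arm([
  [[0,0.0002,-0.0005,0.003,0,0],[0,0.0002,-0.0005,0.003,0,0],[0,0.0002,-0.0005,0.003,0,0],[0,0.0002,-0.0005,0.003,0,0],[0,0,-0.0005,0.003,0,0],[0,0,-0.0005,0.003,0,0],[0,0,-0.0005,0.003,0,0],[0,0,0,0,0,0]],
])

```text
time: 32.4
ee_pos: [0.4067, 0.229, 0.1562]
tcp_rot: [-0.036, 0.736, 0.675, -0.033]
wrist_force: [-5.7, 1.9, -7.2]
opening: 0.102
gripper_force: 99.0
```

Emit:
step_arm([
  [[0,0,0,0,0,0],[0,0,0,0,0,0],[0,0,0,0,0,0],[0,0,0,0,0,0]],
])

```text
time: 32.73
ee_pos: [0.4068, 0.229, 0.1561]
tcp_rot: [-0.035, 0.736, 0.675, -0.033]
wrist_force: [-5.5, 2.9, -7.4]
opening: 0.098
gripper_force: 99.0
```

```bash
cat >> h.py <<'E'
def lid():
    s=ctrl.get_state();q=s["tcp_rot"];R=Ro.from_quat([q[1],q[2],q[3],q[0]]).as_matrix()
    b=s["ee_pos"]-.0505*R[:,2]; th=np.arcsin((.05+b[2]-.184)/.2285)-np.arctan2(50,223)
    print("bar",b.round(4),"tool tilt",np.arccos(-R[2,2]).round(3),"theta",th.round(4),"gap mm",(256*np.sin(th)).round(1),"t",s["time"],s["wrist_force"].round(1),s["opening"])
E
python3 -c "
from h import *
lid()"
```

```text
bar [0.4116 0.2286 0.2064] tool tilt 0.096 theta 0.1019 gap mm 26.0 t 32.7333 [-5.5  2.9 -7.4] 0.09806368804239825
```

Emit:
step_arm([
  [[0,-0.0002,-0.0006,0.002,0,0],[0,-0.0002,-0.0006,0.002,0,0],[0,-0.0002,-0.0006,0.002,0,0],[0,-0.0002,-0.0006,0.002,0,0],[0,0,-0.0006,0.002,0,0],[0,0,-0.0004,0.002,0,0],[0,0,0,0,0,0],[0,0,0,0,0,0]],
])

```text
time: 33.4
ee_pos: [0.4074, 0.229, 0.1595]
tcp_rot: [-0.039, 0.736, 0.675, -0.036]
wrist_force: [-4.6, 2.9, -6.4]
opening: 0.096
gripper_force: 98.9
```

```bash
python3 - <<'E'
from h import *
lid()
c=eyes.camera("scene"); bx=np.array([.5005,.2239]); a=np.radians(-5); r=np.array([[np.cos(a),-np.sin(a)],[np.sin(a),np.cos(a)]])
g0=cv2.imread("pics/scene0.png")
u={}
def P(th):  # near front lower lid corner, -y side
    out=[]
    for x,z in((-256,0),(-256,12)):
        X=x*np.cos(th)+z*np.sin(th)+128; Z=-x*np.sin(th)+z*np.cos(th)+134
        w=bx+r@np.array([X,-168])/1000; out.append([*w,Z/1000])
    return out
pts={t:proj(P(t),"scene").round(1).tolist() for t in(0,.10,.1174,.13)}; print(pts)
m=nets.outline_of("lid_front","scene")
for d in m[:1]:
    ys,xs=np.nonzero(d["mask"]); i=xs.argmin(); print(d["score"],xs.min(),np.sort(ys[xs<=xs.min()+2]))
for im in(g0,c):
    x=int(round(pts[.1174][0][0]))
    g=cv2.cvtColor(im,cv2.COLOR_BGR2GRAY); print({k:g[190:250,k].tolist() for k in(x+8,)})
E
```

```text
bar [0.4127 0.2285 0.2097] tool tilt 0.106 theta 0.1172 gap mm 29.9 t 33.4 [-4.6  2.9 -6.4] 0.0964924978477722
{0: [[256.3, 219.1], [255.9, 215.2]], 0.1: [[255.9, 211.1], [255.9, 207.3]], 0.1174: [[255.9, 209.7], [255.9, 206.0]], 0.13: [[255.9, 208.7], [256.0, 205.0]]}
0.96 256 [204 205 205 206 206 206 207 207 207 208 208 208 209 209 209 210 210 210
 211 211 211 212 212 212 213 213 214]
{264: [120, 122, 121, 119, 119, 118, 118, 121, 116, 117, 116, 118, 130, 152, 167, 163, 165, 172, 187, 194, 192, 192, 191, 190, 187, 189, 188, 184, 169, 137, 99, 89, 85, 86, 85, 87, 89, 85, 84, 88, 88, 87, 89, 88, 87, 90, 96, 89, 94, 92, 96, 94, 91, 96, 97, 101, 102, 105, 105, 106]}
{264: [123, 118, 121, 121, 120, 121, 121, 120, 127, 144, 168, 185, 191, 190, 190, 193, 192, 194, 193, 183, 158, 125, 99, 87, 88, 87, 85, 75, 64, 65, 72, 82, 86, 89, 86, 89, 87, 85, 88, 89, 89, 89, 87, 88, 90, 91, 94, 93, 95, 98, 95, 95, 98, 99, 100, 100, 105, 105, 108, 108]}
```

The lid edge has risen about 8.4 px in the scene view, roughly the 8.6 px expected there for 30 mm. The gap by geometry is 29.9 mm, with a steady hold.

```bash
python3 -c "
from h import *
lid(); print(ctrl.hand_in())"
```

```text
bar [0.4127 0.2285 0.2097] tool tilt 0.106 theta 0.1171 gap mm 29.9 t 33.5 [-5.2  3.8 -7.7] 0.10243423292314577
the job is handed in; nothing more can be done
None
```

I handed the job in at 33.5 s: both bars lie crosswise on the stack (bar_a within about 2 mm of its mark, bar_b about 4 mm off along its length), and the seal let go smoothly at about 22 N with the lid still held about 30 mm open at the front.

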